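# Slide the steel bench plate into its nest

## Task

Lay the flat steel plate on the open end of the wooden nest with its long side across the run, then slide it gently along the deck between the two rails, without lifting it, until it drops into the pocket. Leave it lying flat and fully home in the pocket, let go of it, and leave the other things on the bench where they are.

Things in the scene. Friction and masses are not known exactly. Their poses are not given: they have to be found in the camera images.
- steel_plate: Flat plain steel bench plate, 58 x 92 x 9 mm, about 0.36 kg, lying on the bench at the start. Origin at the centre of its underside; x along the 58 mm side (grip it across this one), y along the 92 mm side, z up through the thickness.
- nest: Fixed wooden nest, 240 (x) x 124 (y) mm, screw heads reach 75 mm from its middle line. Origin at the centre of its underside; x along the run from the open end (-120 mm) to the railed end, z up. On its 8 mm base board lies a 6 mm plywood deck, 95 mm wide, top at z = 14 mm, on which the plate slides. More than 30 N between plate and nest is too rough; a few newtons slide it.
- start_spot (a point): Point on the deck's top in the open end, at x = -54, y = 0, z = 14 mm in the nest's frame (same axes as the nest). The plate lies flat with its centre here: the deck is whole for at least 33 mm either way along x. No rails here: they and their guides begin 25 mm further along +x.
- rail_mouth (a point): Point at deck height on the middle line (x = -13 mm in the nest's frame) where the two side rails begin; from here to the railed end they are 96 mm apart inside and 8 mm higher than the deck (top z = 22 mm). In the 16 mm in front of it short flared guides lead in. The plate may not be lifted off the deck past here.
- pocket_zone (a point): Middle of where the pocket may be (x = 39.5 mm, z = 8 mm, nest's frame). The pocket, a 61 mm long gap across the deck, lies up to 15 mm either way of it along x: the deck is locked anywhere, its setting not reported. Floor z = 8 mm: the pushed plate first tips in nose down, then its tail drops: home, 6 mm lower, against the far edge, 3 mm proud.
- film_can: Bystander: black round canister, 34 mm wide, 48 mm high, standing on the bench. Origin at the centre of its underside.
- alu_lid: Bystander: round aluminium lid, 44 mm wide, 13 mm high, lying on the bench. Origin at the centre of its underside.
- pliers_round: Bystander: small pliers with blue handles, 135 x 43 x 13 mm, lying on the bench. Origin at the centre of their underside.

How it is judged:
On the way, in this order (a step that is already met when the one before it is completed fails the run):
1. the plate lies flat on the deck at the nest's open end, square to the run (x of steel_plate in the frame of nest between -0.085 and -0.03 m and y of steel_plate in the frame of nest between -0.012 and 0.012 m and z of steel_plate in the frame of nest between 0.0115 and 0.0165 m and angle between the x axis of steel_plate and the x axis of nest, either way round below 0.12 rad and angle between steel_plate's own z axis and vertical below 0.06 rad), for 0.2 s.
2. the plate has been slid along the deck in between the rails (x of steel_plate in the frame of nest between -0.018 and 0.02 m and y of steel_plate in the frame of nest between -0.006 and 0.006 m and z of steel_plate in the frame of nest between 0.007 and 0.018 m).
3. the plate has dropped into the pocket (x of steel_plate in the frame of nest above 0.015 m and z of steel_plate in the frame of nest below 0.0095 m and angle between steel_plate's own z axis and vertical below 0.04 rad), for 0.2 s.
At the end, for the whole second after the job is handed in: The plate lies at rest in the pocket between the rails: its underside within 1.5 mm of the pocket floor (z = 8 mm in the nest's frame), level to 0.03 rad, its long side square across the run (x of steel_plate in the frame of nest between 0.015 and 0.065 m and y of steel_plate in the frame of nest between -0.006 and 0.006 m and z of steel_plate in the frame of nest between 0.006 and 0.0095 m and angle between steel_plate's own z axis and vertical below 0.03 rad and angle between the x axis of steel_plate and the x axis of nest, either way round below 0.08 rad and linear speed of steel_plate below 0.01 m/s); the robot touches nothing.
It fails at once if the plate is pressed or rammed against the nest with more than 30 N (contact force between steel_plate and nest above 30 N).
It fails at once if the plate is lifted more than 6 mm off the deck over the railed part of the nest (x of steel_plate in the frame of nest between -0.01 and 0.12 m and y of steel_plate in the frame of nest between -0.06 and 0.06 m and z of steel_plate in the frame of nest above 0.02 m).
It fails at once if a bystander is moved by more than 30 mm (distance of any of film_can, alu_lid, pliers_round from where it was at the start of the episode above 0.03 m).
It also fails if it takes over 50 s, if anything falls off the work surface, if the arm or the gripper's body presses on something with over 40 N, if the wrist force passes 120 N, or if a joint passes its speed limit or range.

## Robot

A 6-joint arm with a two-finger parallel gripper is mounted at the origin on a cart in front of the work surface, level with it; the furniture and walls round the work are solid. World frame = base frame: x ahead of the robot, y to its left, z up, the work surface at z = 0. Lengths are in m, angles in rad, forces in N, time in s.
With the tool pointing down it reaches from about 0.25 to 0.725 m from the base axis. Payload 4 kg.
Tool frame: the origin (TCP) lies where the fingers leave the gripper's body, on its centre line; the fingertips stand 73 mm ahead of it and the grasp point (between the pads) lies 54 mm ahead of it (bot.tip_reach is the z of the fingertips in the tool frame, in m); z points along the fingers, x is the direction in which the jaws open and shut, and the axes are right-handed (so a half turn about z gives the same grasp; the last joint's range is limited). The gripper opens to 85 mm and grips with 20 to 120 N. Pads are 22 mm wide; open, the fingers measure 114 mm over their backs; the gripper's body (76 mm by 85 mm) begins 54 mm behind the grasp point. The pads swing forward as they close: fully open they stand 13 mm farther back than shut.
Start: joints at [1.119, 0.241, 0.005, 1.335, 0, 1.571], TCP at [0.218, 0.45, 0.304] pointing down, gripper open.
Joint ranges: [-2.72, 2.72], [-1.05, 1.87], [-1.09, 1.28], [-1.99, 2.15], [-1.42, 1.44], [-3.14, 3.14]. Speed limits (rad/s): [2.79, 2.79, 3.14, 3.14, 3.14, 3.14].

## Interface

Orientations are given as a unit quaternion [x, y, z, w].
In Python, from workcell import bot, vision, job_done gives the robot as it stands.
- The arm moves only by the tool drive_tool, never from a script. Its argument "steps" is one flat list of numbers, 7 for each row, row after row: the shift along the tool's x, y, z in m, then the turn, a rotation vector about the tool's x, y, z in degrees, then the closure, from -1 (fully open) to 1 (shut). A call has 1 to 8 rows; each row shifts and turns the commanded pose from where the row before left it, along the tool's axes as they then stand; what a row does not reach is not made up. A row lasts 1/12 s, in which the tool goes at most 41.7 mm and 7.16 degrees, less where a joint would pass 70% of its speed; a pose out of reach is approached as far as the arm can. A call is refused whole if a number of a shift passes 0.0417 or a number of a turn 7.16, either way. A call with a gripper value outside its range is refused whole. The fingers move at their own pace and stop on an object; the grip force is fixed at half the most. Time passes only in rows, so rows that do not move let the fingers close. It gives the time, the measured TCP pose, the force and the opening at its end, in the units of the state.
- bot.get_obs(): the state, without advancing time (a new reading comes with each control period).
- vision.camera(name): name is "scene" or "top" or "wrist"; returns (picture, depth): 420x560x3 uint8, red, green, blue; 420x560 float32, m along the optical axis (not along the pixel's ray), 0 where there is no reading.
- vision.camera_model(name): a dict with "mtx" (3x3 intrinsics, pixels), "rvec" (rotation vector, rad) and "tvec" (3), from world to camera coordinates, as OpenCV has them. Camera axes: x right, y down, z forward; pixel columns grow to the right and rows downward; lengths in m; the calibration is good to about 2 mm. A picture is of the moment at which its call begins: read the wrist's pose just before it. camera_model takes no time and is no camera call; for the wrist camera it gives the pose at the moment of the call.
- job_done(): hands the job in, once; it reports no verdict.
The state is a dict: "clock": time; "joint_pos": joint angles; "joint_vel": joint speeds; "tau": joint torques, N m; "eef_pos": TCP position; "tool_rot": TCP orientation; "ft_force": force on the tool from outside, world axes, zero at the start; "ft_torque": the same for the moment, N m; "grip_width": finger opening in m.
Only numpy, scipy, OpenCV 4.12 (cv2) and the standard library are available. Lean on these libraries where they do the work, as an engineer would, in place of code of your own. Each camera call takes 0.05 s, during which the arm holds its last target.

## Working session

There is one attempt and no reset: what is moved stays moved. The work goes in short steps, Python scripts to look and compute and a tool call to move; the robot and the scene stay as the last step left them, time stands still between calls to the robot, and variables do not carry over. Pictures are saved under pics/ and viewed, and the job is handed in when it is done.

Besides the shell and the picture viewer there is one more tool, called after ">>>" as name(argument=value, ...) on one line, values as JSON. drive_tool: Moves the arm, as the interface text tells. Its arguments: {"type":"object","properties":{"steps":{"type":"array"}},"required":["steps"]}

```bash
mkdir -p pics; python3 - <<'E'
from workcell import bot, vision
import cv2,numpy as np
for n in("top","scene"):
    im,d=vision.camera(n); cv2.imwrite(f"pics/{n}0.png",im[:,:,::-1]); np.savez(f"pics/{n}0.npz",im=im,d=d)
    m=vision.camera_model(n); print(n,m)
o=bot.get_obs(); print(o)
E
```

```text
top {'mtx': array([[463.69490846,   0.        , 285.825165  ],
       [  0.        , 463.69490846, 210.37096982],
       [  0.        ,   0.        ,   1.        ]]), 'rvec': array([ 2.14709967, -2.19699422,  0.12952521]), 'tvec': array([0.02153497, 0.51677821, 1.22348145])}
scene {'mtx': array([[455.47600613,   0.        , 282.63876836],
       [  0.        , 455.47600613, 218.42833783],
       [  0.        ,   0.        ,   1.        ]]), 'rvec': array([ 0.8335761 , -2.24376398,  1.36566089]), 'tvec': array([0.40240431, 0.166341  , 0.78545126])}
{'clock': 0.1, 'joint_pos': array([ 1.11902740e+00,  2.41338884e-01,  3.86219778e-03,  1.33518762e+00,
       -1.13865496e-05,  1.57082282e+00]), 'joint_vel': array([-0.00064413, -0.00106147,  0.00247542,  0.00078094,  0.00129065,
       -0.00020455]), 'tau': array([-1.62371953e-04, -3.73137116e+01,  2.53009808e+01,  1.08672632e-02,
       -6.37616381e-05,  1.28341813e-05]), 'eef_pos': array([0.21809631, 0.44945594, 0.30310246]), 'tool_rot': array([ 8.47519986e-01,  5.30762660e-01, -7.88539890e-04,  5.00572903e-04]), 'ft_force': array([ 0.04234537, -0.05697085, -0.4612573 ]), 'ft_torque': array([-0.03221287, -0.01326118,  0.03995672]), 'grip_width': 0.08604121022389272}
```

View pics/top0.png

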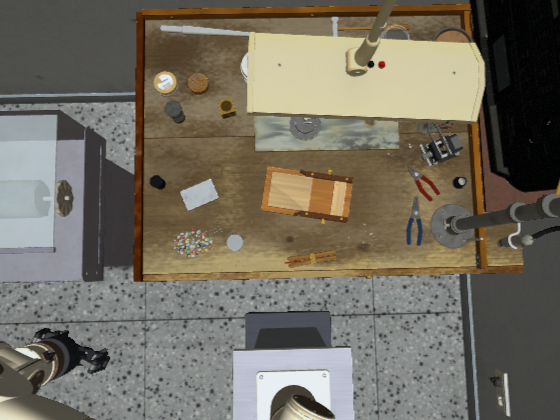

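View pics/scene0.png

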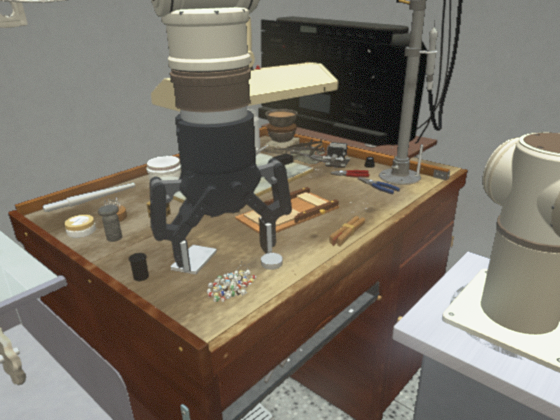

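```bash
cat > h.py <<'E'
import numpy as np,cv2
from workcell import bot,vision
from scipy.spatial.transform import Rotation as R
def cast(m,px,z):
    K=m['mtx'];Rm=cv2.Rodrigues(np.array(m['rvec'],float))[0];t=np.array(m['tvec'],float)
    C=-Rm.T@t; px=np.atleast_2d(px).astype(float)
    d=(np.linalg.inv(K)@np.c_[px,np.ones(len(px))].T).T@Rm
    return C+d*((z-C[2])/d[:,2])[:,None]
def proj(m,P):
    return cv2.projectPoints(np.atleast_2d(P).astype(float),np.array(m['rvec'],float),np.array(m['tvec'],float),m['mtx'],None)[0][:,0]
E
python3 - <<'E'
from h import *
f=np.load("pics/top0.npz"); im=f['im'];d=f['d']
a=im[150:280,130:370]; cv2.imwrite("pics/topz.png",cv2.resize(a[:,:,::-1],None,fx=3.3,fy=3.3,interpolation=cv2.INTER_CUBIC))
m=vision.camera_model("top")
print(cast(m,[[199,194],[307,193],[157,182],[235,242],[415,220],[285,210]],0.0).round(3))
K=m['mtx'];Rm=cv2.Rodrigues(m['rvec'])[0];print(-Rm.T@m['tvec'])
for u,v in [(260,100),(300,110),(470,110),(450,225),(350,60)]:
    p=(np.linalg.inv(K)@[u,v,1])*d[v,u]; print(u,v,(Rm.T@(p-m['tvec'])).round(3))
hsv=cv2.cvtColor(im,cv2.COLOR_RGB2HSV)
print(im[194,199],im[185,190],im[190,280],im[195,230],im[190,320],im[200,340])
E
```

```text
[[ 0.571  0.248  0.   ]
 [ 0.567 -0.051  0.   ]
 [ 0.607  0.364  0.   ]
 [ 0.436  0.15   0.   ]
 [ 0.485 -0.347  0.   ]
 [ 0.521  0.012  0.   ]]
[0.38383353 0.02647025 1.27137778]
260 100 [0.731 0.064 0.295]
300 110 [ 0.711 -0.023  0.281]
470 110 [ 0.708 -0.404  0.27 ]
450 225 [ 0.466 -0.425  0.049]
350 60 [ 0.788 -0.125  0.361]
[179 185 189] [90 74 49] [193 164 117] [123 104  72] [172 116  59] [207 176 125]
```

View pics/topz.png

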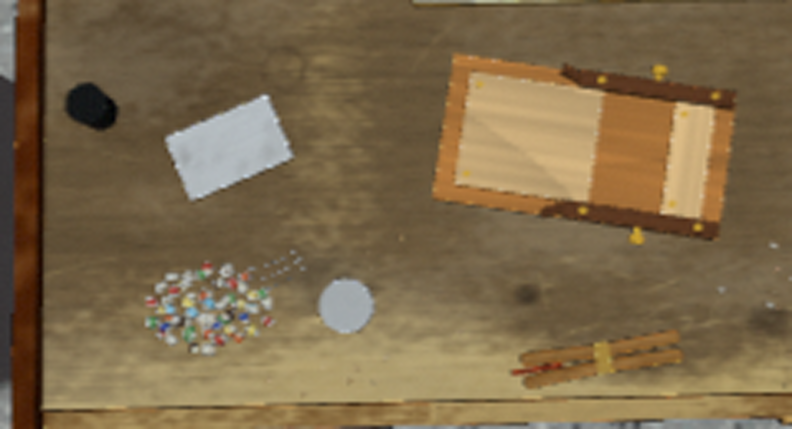

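```bash
python3 - <<'E'
from h import *
f=np.load("pics/top0.npz"); im=f['im']
m=vision.camera_model("top")
hsv=cv2.cvtColor(im,cv2.COLOR_RGB2HSV)
def comp(mask,u,v):
    n,l,s,c=cv2.connectedComponentsWithStats(mask.astype(np.uint8)); k=l[v,u]; print('area',s[k][4]); return (l==k).astype(np.uint8)
def rect(mask,z,name):
    c=max(cv2.findContours(mask,cv2.RETR_EXTERNAL,cv2.CHAIN_APPROX_NONE)[0],key=cv2.contourArea)[:,0]
    w=cast(m,c,z)[:,:2]; 
    r=cv2.minAreaRect((w*1000).astype(np.float32)); b=cv2.boxPoints(r); print(name,r,'\n',b.round(1)); return b
pl=comp((hsv[:,:,1]<50)&(hsv[:,:,2]>150),199,194); rect(pl,.009,'plate')
li=comp((hsv[:,:,1]<50)&(hsv[:,:,2]>130),235,242); rect(li,.013,'lid')
# nest whole: saturated
sub=hsv[165:225,255:360]; 
light=(hsv[:,:,2]>165)&(hsv[:,:,1]>50)&(hsv[:,:,1]<125)
orange=(hsv[:,:,1]>=130)&(hsv[:,:,2]>110)
d1=comp(light,280,192); rect(d1,.014,'deck1')
d2=comp(light,342,195); rect(d2,.014,'deck2')
o=((orange|light)).astype(np.uint8); o=comp(o,320,192); rect(o,.008,'base')
vis=im.copy(); vis[d1>0]=[255,0,0];vis[d2>0]=[0,255,0]; vis[(o>0)&(d1==0)&(d2==0)]=[0,0,255]; vis[pl>0]=[255,0,255]
cv2.imwrite("pics/mask.png",cv2.resize(vis[150:280,130:370,::-1],None,fx=3.3,fy=3.3,interpolation=cv2.INTER_NEAREST))
E
```

```text
area 692
plate ((568.4968872070312, 246.87399291992188), (57.327186584472656, 91.25142669677734), 22.27703857421875) 
 [[524.7 278.2]
 [559.3 193.8]
 [612.3 215.5]
 [577.7 300. ]]
area 219
lid ((435.1133728027344, 151.05804443359375), (44.20876693725586, 41.80785369873047), 43.94916915893555) 
 [[404.7 150.8]
 [433.7 120.7]
 [465.5 151.3]
 [436.5 181.4]]
area 1383
deck1 ((571.2662353515625, -3.321258544921875), (112.77429962158203, 94.966796875), 80.27465057373047) 
 [[514.9 -50.9]
 [608.5 -66.9]
 [627.6  44.2]
 [534.   60.3]]
area 399
deck2 ((549.121337890625, -134.86843872070312), (34.00274658203125, 93.2196273803711), 80.34935760498047) 
 [[ 500.3 -143.8]
 [ 592.2 -159.4]
 [ 597.9 -125.9]
 [ 506.  -110.3]]
area 3361
base ((563.775390625, -49.769989013671875), (242.8897247314453, 124.70057678222656), 80.51837158203125) 
 [[ 482.3 -159.3]
 [ 605.3 -179.8]
 [ 645.3   59.7]
 [ 522.3   80.3]]
```

View pics/mask.png

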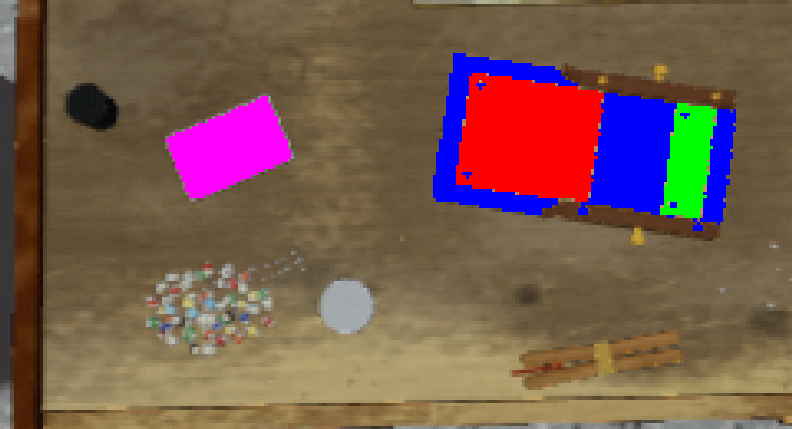

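>>> drive_tool(steps=[0,0,0,0,0,7,-1,0,0,0,0,0,7,-1,0,0,0,0,0,7,-1,0,0,0,0,0,7,-1,0,0,0,0,0,7,-1,0,0,0,0,0,6.8,-1,0,0,0,0,0,0,-1])

```text
clock: 0.68
eef_pos: [0.2182, 0.4496, 0.3034]
tool_rot: [0.981, 0.193, -0.0, 0.0]
ft_force: [0.2, 0.5, -0.9]
grip_width: 0.0853
```

```bash
cat >> h.py <<'E'
def delta(x,y,z,yaw=None):
    o=bot.get_obs(); r=R.from_quat(o['tool_rot']); M=r.as_matrix()
    cy=np.degrees(np.arctan2(M[1,0],M[0,0]))
    print('t',round(o['clock'],2),'tcp',o['eef_pos'].round(4),'yaw',cy.round(2),'zax',M[:,2].round(4),'q6',o['joint_pos'][5].round(3),'F',o['ft_force'].round(1),'w',o['grip_width'].round(4))
    d=np.array([x,y,z])-o['eef_pos']; print('tool shift mm',(M.T@d*1000).round(1),'turn tool z', None if yaw is None else round(cy-yaw,2))
E
python3 -c "
from h import *
delta(.568,.247,.25,22.3)"
```

```text
Traceback (most recent call last):
  File "h.py", line 14, in delta
    print('t',round(o['clock'],2),'tcp',o['eef_pos'].round(4),'yaw',cy.round(2),'zax',M[:,2].round(4),'q6',o['joint_pos'][5].round(3),'F',o['ft_force'].round(1),'w',o['grip_width'].round(4))
                                                                                                                                                                     ^^^^^^^^^^^^^^^^^^^^^
AttributeError: 'float' object has no attribute 'round'
```

```bash
sed -i "s/o\['grip_width'\].round(4)/round(o['grip_width'],4)/" h.py
python3 -c "
from h import *
delta(.568,.247,.25,22.3)"
```

```text
t 0.68 tcp [0.2182 0.4496 0.3034] yaw 22.21 zax [-5.0e-04 -1.1e-03 -1.0e+00] q6 2.302 F [ 0.2  0.5 -0.9] w 0.0853
tool shift mm [247.4 319.7  53.4] turn tool z -0.09
```

>>> drive_tool(steps=[0.0225,0.029,0.005,0,0,0,-1,0.0225,0.029,0.005,0,0,0,-1,0.0225,0.029,0.005,0,0,0,-1,0.0225,0.029,0.005,0,0,0,-1,0.0225,0.029,0.005,0,0,0,-1,0.0225,0.029,0.005,0,0,0,-1,0.0225,0.029,0.005,0,0,0,-1,0.0225,0.029,0.005,0,0,0,-1])

```text
clock: 1.35
eef_pos: [0.4741, 0.3023, 0.2633]
tool_rot: [0.981, 0.195, -0.0, 0.0]
ft_force: [-0.3, 1.2, -0.2]
grip_width: 0.0855
```

>>> drive_tool(steps=[0.0225,0.029,0.005,0,0,0,-1,0.0225,0.029,0.005,0,0,0,-1,0.0225,0.029,0.005,0,0,0,-1,0,0,0,0,0,0,-1,0,0,0,0,0,0,-1])

```text
clock: 1.77
eef_pos: [0.5694, 0.247, 0.2472]
tool_rot: [0.981, 0.193, -0.001, 0.0]
ft_force: [-0.2, 0.4, 0.3]
grip_width: 0.0854
```

```bash
python3 - <<'E'
from h import *
delta(.568,.247,.25,22.3)
m=vision.camera_model("wrist"); im,d=vision.camera("wrist"); np.savez("pics/w1.npz",im=im,d=d,**m); cv2.imwrite("pics/w1.png",im[:,:,::-1])
Rm=cv2.Rodrigues(m['rvec'])[0];print(-Rm.T@m['tvec'])
E
```

```text
t 1.77 tcp [0.5694 0.247  0.2472] yaw 22.25 zax [-2.6e-03 -8.0e-04 -1.0e+00] q6 1.592 F [-0.2  0.4  0.3] w 0.0854
tool shift mm [-1.3 -0.5 -2.8] turn tool z -0.05
[0.53645739 0.32626178 0.31650778]
```

View pics/w1.png

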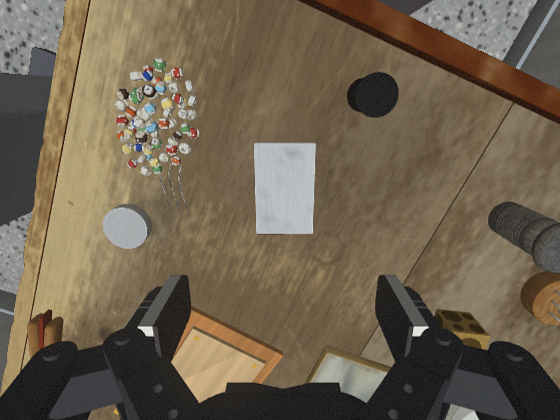

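```bash
python3 - <<'E'
from h import *
f=np.load("pics/w1.npz"); im=f['im']; m={k:f[k] for k in('mtx','rvec','tvec')}
hsv=cv2.cvtColor(im,cv2.COLOR_RGB2HSV)
mk=((hsv[:,:,1]<45)&(hsv[:,:,2]>120)).astype(np.uint8)
n,l,s,c=cv2.connectedComponentsWithStats(mk); k=l[188,285]
ct=max(cv2.findContours((l==k).astype(np.uint8),0,cv2.CHAIN_APPROX_NONE)[0],key=cv2.contourArea)[:,0]
w=cast(m,ct,.009)[:,:2]*1000; r=cv2.minAreaRect(w.astype(np.float32)); print(r)
delta(r[0][0]/1000,r[0][1]/1000,.12,22.3)
E
```

```text
((569.9177856445312, 245.92784118652344), (57.623897552490234, 91.6612777709961), 22.215957641601562)
t 1.82 tcp [0.5684 0.248  0.2478] yaw 22.34 zax [-2.3e-03 -5.0e-04 -1.0e+00] q6 1.592 F [-0.3  0.5  0.4] w 0.0853
tool shift mm [  0.9   2.6 127.8] turn tool z 0.04
```

>>> drive_tool(steps=[0.0005,0.0015,0.033,0,0,0,-1,0,0,0.033,0,0,0,-1,0,0,0.033,0,0,0,-1,0,0,0.033,0,0,0,-1,0,0,0.02,0,0,0,-1,0,0,0.01,0,0,0,-1,0,0,0,0,0,0,-1,0,0,0,0,0,0,-1])

```text
clock: 2.48
eef_pos: [0.5691, 0.2484, 0.0877]
tool_rot: [0.981, 0.194, 0.0, -0.0]
ft_force: [0.7, -0.5, 0.7]
grip_width: 0.0856
```

```bash
python3 - <<'E'
from h import *
print(bot.tip_reach)
delta(.569,.2465,.076,22.3)
im,d=vision.camera("scene"); cv2.imwrite("pics/s1.png",cv2.resize(im[180:320,100:320,::-1],None,fx=3.5,fy=3.5))
E
```

```text
0.0726
t 2.48 tcp [0.5691 0.2484 0.0877] yaw 22.43 zax [ 4.e-04  3.e-04 -1.e+00] q6 1.591 F [ 0.7 -0.5  0.7] w 0.0856
tool shift mm [-0.8  1.8 11.7] turn tool z 0.13
```

View pics/s1.png

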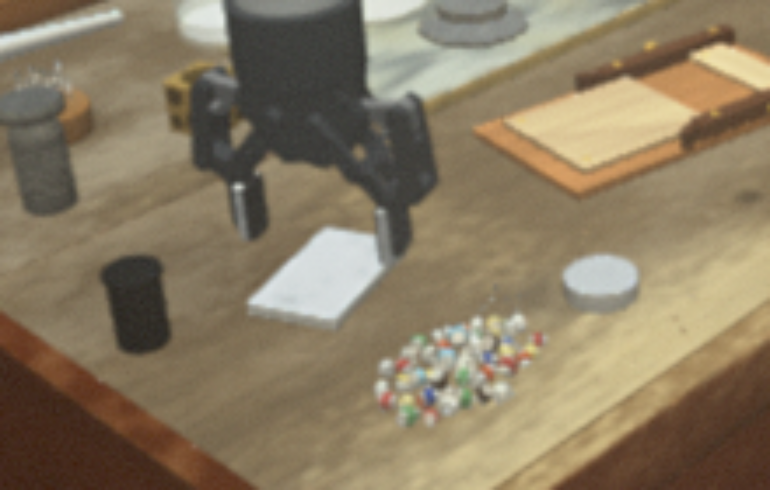

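>>> drive_tool(steps=[-0.0005,0.0015,0,0,0,0,-0.6,0,0,0,0,0,0,-0.6,0,0,0,0,0,0,-0.6,0,0,0,0,0,0,-0.6])

```text
clock: 2.87
eef_pos: [0.57, 0.246, 0.088]
tool_rot: [0.981, 0.193, 0.001, -0.0]
ft_force: [0.8, -0.3, -0.5]
grip_width: 0.0682
```

```bash
python3 - <<'E'
from h import *
print(bot.tip_reach)
delta(.569,.2465,.076,22.3)
m=vision.camera_model("wrist");im,d=vision.camera("wrist"); cv2.imwrite("pics/w2.png",im[:,:,::-1]); np.savez("pics/w2.npz",im=im,d=d,**m)
o=bot.get_obs()
K=m['mtx'];Rm=cv2.Rodrigues(m['rvec'])[0]
v,u=np.mgrid[0:420,0:560]; P=np.stack([(u-K[0,2])/K[0,0]*d,(v-K[1,2])/K[1,1]*d,d],-1)
W=(P-m['tvec'])@Rm; T=(W-o['eef_pos'])@R.from_quat(o['tool_rot']).as_matrix()
ok=(d>0)&(abs(T[...,1])<.03)&(abs(T[...,0])<.06)&(W[...,2]>.014)
z=T[...,2][ok]; print(len(z)); 
for s in(-1,1):
    k=ok&(T[...,0]*s>0); print(s, np.percentile(T[...,2][k],[50,95,99,100]).round(4), abs(T[...,0][k]).min().round(4))
E
```

```text
0.0726
t 2.87 tcp [0.57  0.246 0.088] yaw 22.3 zax [ 1.6e-03  7.0e-04 -1.0e+00] q6 1.589 F [ 0.8 -0.3 -0.5] w 0.0682
tool shift mm [-0.8 -0.9 12. ] turn tool z 0.0
32393
-1 [0.0054 0.0484 0.0596 0.0663] 0.0001
1 [0.0055 0.0481 0.0594 0.0667] 0.0001
```

View pics/w2.png

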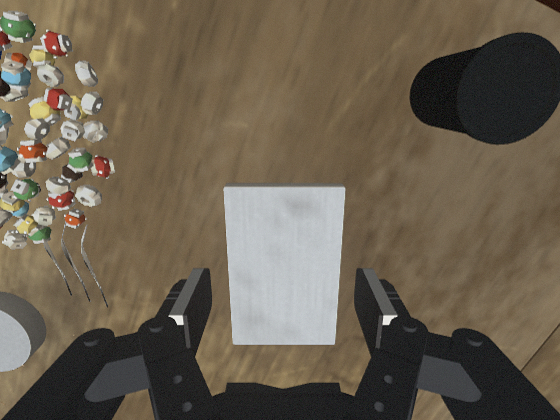

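>>> drive_tool(steps=[-0.0005,0,0.008,0,0,0,-0.6,0,0,0.005,0,0,0,-0.6,0,0,0.004,0,0,0,-0.6,0,0,0,0,0,0,-0.6,0,0,0,0,0,0,-0.6])

```text
clock: 3.33
eef_pos: [0.5686, 0.2455, 0.069]
tool_rot: [0.981, 0.193, -0.001, 0.0]
ft_force: [-0.7, -1.0, 0.5]
grip_width: 0.0683
```

>>> drive_tool(steps=[0,0,0,0,0,0,-0.2,0,0,0,0,0,0,0.2,0,0,0,0,0,0,0.6,0,0,0,0,0,0,1,0,0,0,0,0,0,1,0,0,0,0,0,0,1])

```text
clock: 3.83
eef_pos: [0.5695, 0.2459, 0.0705]
tool_rot: [0.981, 0.193, 0.001, -0.0]
ft_force: [0.1, 0.5, 3.9]
grip_width: 0.056
```

>>> drive_tool(steps=[0,0,-0.005,0,0,0,1,0,0,-0.01,0,0,0,1,0,0,-0.02,0,0,0,1,0,0,-0.03,0,0,0,1,0,0,-0.03,0,0,0,1,0,0,-0.02,0,0,0,1,0,0,0,0,0,0,1,0,0,0,0,0,0,1])

```text
clock: 4.5
eef_pos: [0.5695, 0.2459, 0.1861]
tool_rot: [0.981, 0.193, 0.001, -0.0]
ft_force: [-0.2, -0.1, -2.6]
grip_width: 0.0559
```

```bash
python3 - <<'E'
from h import *
delta(.569,.2465,.076,22.3)
m=vision.camera_model("wrist");im,d=vision.camera("wrist"); cv2.imwrite("pics/w3.png",im[:,:,::-1]); np.savez("pics/w3.npz",im=im,d=d,**m)
im,d=vision.camera("scene"); cv2.imwrite("pics/s3.png",cv2.resize(im[150:290,100:320,::-1],None,fx=3.5,fy=3.5))
E
```

```text
t 4.5 tcp [0.5695 0.2459 0.1861] yaw 22.31 zax [ 0.0022  0.001  -1.    ] q6 1.589 F [-0.2 -0.1 -2.6] w 0.0559
tool shift mm [ -0.5  -0.7 110.1] turn tool z 0.01
```

View pics/w3.png

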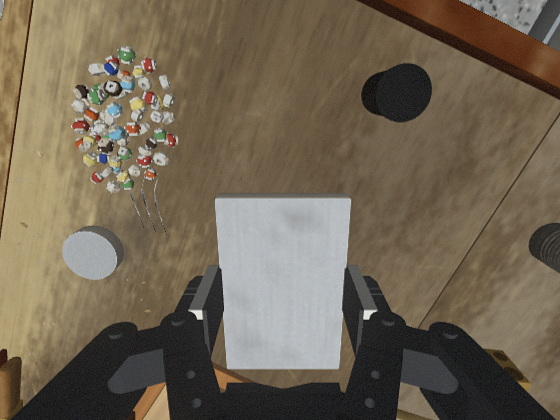

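View pics/s3.png

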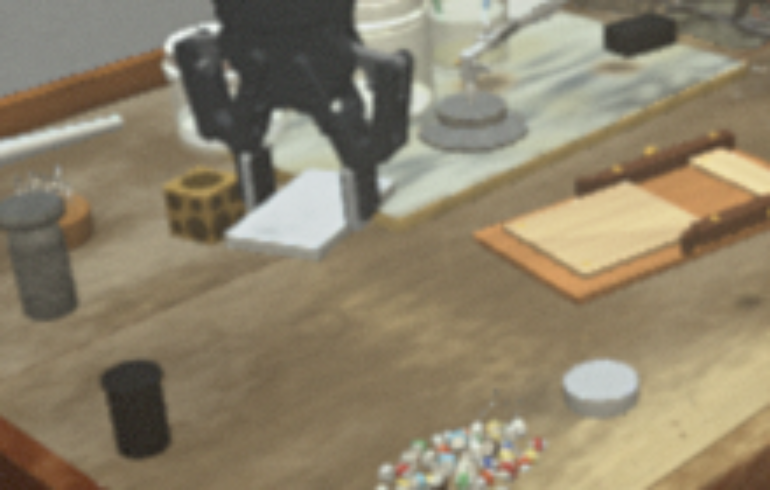

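```bash
cat >> h.py <<'E'
def plate_in_tool(fn,eef,quat,ztop,seed):
    f=np.load(fn); im=f['im'];d=f['d']; m={k:f[k] for k in('mtx','rvec','tvec')}
    hsv=cv2.cvtColor(im,cv2.COLOR_RGB2HSV)
    mk=((hsv[:,:,1]<45)&(hsv[:,:,2]>120)).astype(np.uint8)
    mk=cv2.morphologyEx(mk,cv2.MORPH_OPEN,np.ones((5,5)))
    n,l,s,c=cv2.connectedComponentsWithStats(mk); k=l[seed[1],seed[0]]; mk=l==k
    K=m['mtx'];Rm=cv2.Rodrigues(m['rvec'])[0]
    v,u=np.nonzero(mk&(d>0)); z=d[v,u]; P=np.c_[(u-K[0,2])/K[0,0]*z,(v-K[1,2])/K[1,1]*z,z]
    W=(P-m['tvec'])@Rm; q=W-np.median(W,0); 
    A=np.c_[q[:,:2],np.ones(len(q))]; g=np.linalg.lstsq(A,q[:,2],rcond=None)[0]
    zt=np.median(W[:,2]); print('plate top z',zt.round(4),'slopes',g[:2].round(4))
    ct=max(cv2.findContours(mk.astype(np.uint8),0,cv2.CHAIN_APPROX_NONE)[0],key=cv2.contourArea)[:,0]
    w=cast(m,ct,ztop or zt); M=R.from_quat(quat).as_matrix(); t=(w-eef)@M
    r=cv2.minAreaRect((t[:,:2]*1000).astype(np.float32)); print('in tool',r,'z',t[:,2].mean().round(4))
    r2=cv2.minAreaRect((w[:,:2]*1000).astype(np.float32)); print('in world',r2)
E
python3 - <<'E'
from h import *
o=bot.get_obs()
plate_in_tool("pics/w3.npz",o['eef_pos'],o['tool_rot'],None,(285,280))
E
```

```text
plate top z 0.1239 slopes [-0.0047  0.0011]
in tool ((1.3559761047363281, 0.18860244750976562), (57.51066970825195, 91.34526062011719), 0.009804346598684788) z 0.0591
in world ((568.97021484375, 245.43295288085938), (57.51108932495117, 91.34523010253906), 22.302288055419922)
```

>>> drive_tool(steps=[0,0,0,0,0,-7,1,0,0,0,0,0,-7,1,0,0,0,0,0,-7,1,0,0,0,0,0,-7,1,0,0,0,0,0,-7,1,0,0,0,0,0,-7,1,0,0,0,0,0,-7,1,0,0,0,0,0,-7,1])

```text
clock: 5.27
eef_pos: [0.5676, 0.2451, 0.1818]
tool_rot: [0.773, 0.634, -0.003, -0.001]
ft_force: [-0.4, 0.8, -3.2]
grip_width: 0.0559
```

>>> drive_tool(steps=[0,0,0,0,0,-2.1,1,0,0,0,0,0,0,1,0,0,0,0,0,0,1])

```text
clock: 5.52
eef_pos: [0.568, 0.2453, 0.1826]
tool_rot: [0.764, 0.645, -0.002, -0.001]
ft_force: [0.2, -0.3, -2.3]
grip_width: 0.0559
```

```bash
python3 - <<'E'
from h import *
delta(.50,.03,.186,80.4)
m=vision.camera_model("wrist");im,d=vision.camera("wrist"); cv2.imwrite("pics/w4.png",im[:,:,::-1]); np.savez("pics/w4.npz",im=im,d=d,**m)
E
```

```text
t 5.52 tcp [0.568  0.2453 0.1826] yaw 80.35 zax [-0.004  -0.0017 -1.    ] q6 0.576 F [ 0.2 -0.3 -2.3] w 0.0559
tool shift mm [-223.6  -30.9   -2.8] turn tool z -0.05
```

View pics/w4.png

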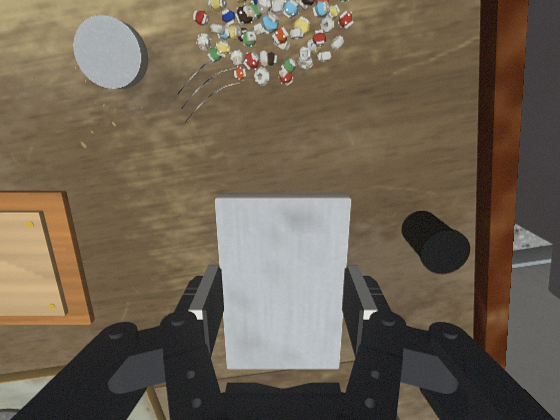

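>>> drive_tool(steps=[-0.03,0.008,0,0,0,0,1,-0.03,0.008,0,0,0,0,1,-0.03,0.008,0,0,0,0,1,-0.03,0.008,0,0,0,0,1,0,0,0,0,0,0,1,0,0,0,0,0,0,1,0,0,0,0,0,0,1])

```text
clock: 6.15
eef_pos: [0.5805, 0.1219, 0.1845]
tool_rot: [0.764, 0.645, -0.0, -0.0]
ft_force: [-0.3, 0.6, -3.3]
grip_width: 0.0563
```

```bash
python3 - <<'E'
from h import *
delta(.574,.011,.186,80.4)
m=vision.camera_model("wrist");im,d=vision.camera("wrist"); cv2.imwrite("pics/w5.png",im[:,:,::-1]); np.savez("pics/w5.npz",im=im,d=d,**m)
E
```

```text
t 6.15 tcp [0.5805 0.1219 0.1845] yaw 80.35 zax [-7.e-04  4.e-04 -1.e+00] q6 0.375 F [-0.3  0.6 -3.3] w 0.0563
tool shift mm [-110.5   12.2   -1.5] turn tool z -0.05
```

View pics/w5.png

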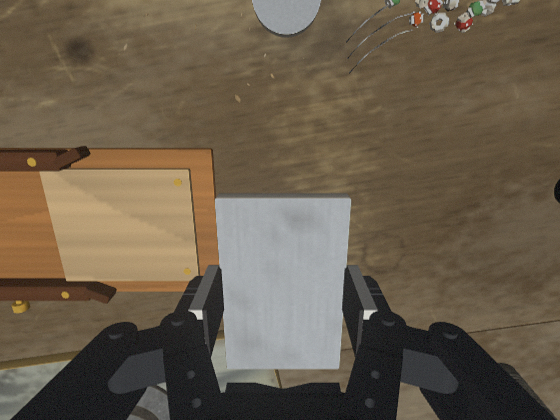

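```bash
python3 - <<'E'
from h import *
f=np.load("pics/w5.npz"); im=f['im']; m={k:f[k] for k in('mtx','rvec','tvec')}
hsv=cv2.cvtColor(im,cv2.COLOR_RGB2HSV)
print(hsv[230,120],hsv[230,20],hsv[155,150])
mk=((hsv[:,:,2]>140)&(hsv[:,:,1]>50)&(hsv[:,:,1]<125)).astype(np.uint8)
n,l,s,c=cv2.connectedComponentsWithStats(mk); mk=(l==l[230,120]).astype(np.uint8); print(s[l[230,120]])
ct=max(cv2.findContours(mk,0,cv2.CHAIN_APPROX_NONE)[0],key=cv2.contourArea)[:,0]
w=cast(m,ct,.014)[:,:2]*1000; r=cv2.minAreaRect(w.astype(np.float32)); print(r,cv2.boxPoints(r).round(1))
# robust edges: top edge rows
pts=[]
def line(px,z):
    w=cast(m,px,z)[:,:2]*1000; v=cv2.fitLine(w.astype(np.float32),cv2.DIST_HUBER,0,.01,.01).ravel(); return v
top=[[u,np.nonzero(mk[:,u])[0].min()-.5] for u in range(90,185)]
bot_=[[u,np.nonzero(mk[:,u])[0].max()+.5] for u in range(115,180)]
print('top',line(top,.014),'bot',line(bot_,.014))
right=[[np.nonzero(mk[v])[0].max()+.5,v] for v in range(180,260)]; left=[[np.nonzero(mk[v])[0].min()-.5,v] for v in range(180,270)]
print('right',line(right,.014),'left',line(left,.014))
vis=im.copy(); vis[mk>0]=[255,0,0]; cv2.imwrite("pics/m5.png",vis[:,:,::-1])
E
```

```text
[ 18  92 186] [ 15 156 150] [ 14 149 152]
[   39   170   159   111 15537]
((572.4537963867188, -4.174072265625), (111.37002563476562, 93.54695129394531), 80.33802032470703) [[517.  -51.2]
 [609.2 -66.9]
 [627.9  42.9]
 [535.7  58.6]]
top [1.6783543e-01 9.8581505e-01 5.2896655e+02 2.1330450e+01] bot [ 1.6775492e-01  9.8582876e-01  6.2033929e+02 -4.4185195e+00]
right [ 9.8571664e-01 -1.6841216e-01  5.7497424e+02  5.1891926e+01] left [ 9.8572111e-01 -1.6838621e-01  5.6058795e+02 -5.8532269e+01]
```

View pics/m5.png

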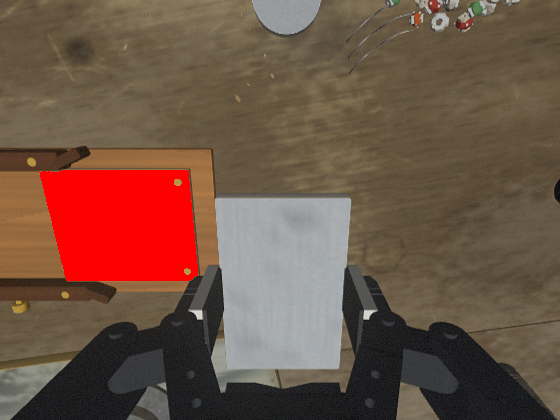

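>>> drive_tool(steps=[-0.028,0.003,0,0,0,0,1,-0.028,0.003,0,0,0,0,1,-0.028,0.003,0,0,0,0,1,-0.027,0.004,0,0,0,0,1,0,0,0.03,0,0,0,1,0,0,0.03,0,0,0,1,0,0,0.018,0,0,0,1,0,0,0,0,0,0,1])

```text
clock: 6.87
eef_pos: [0.5716, 0.0115, 0.1022]
tool_rot: [0.763, 0.646, -0.004, -0.003]
ft_force: [-1.5, 0.1, -3.7]
grip_width: 0.0558
```

>>> drive_tool(steps=[0,0,0,0,0,0,1,0,0,0,0,0,0,1,0,0,0,0,0,0,1])

```text
clock: 7.12
eef_pos: [0.5765, 0.0112, 0.1088]
tool_rot: [0.763, 0.646, 0.002, 0.001]
ft_force: [0.1, 0.5, -2.5]
grip_width: 0.0557
```

```bash
python3 - <<'E'
from h import *
delta(.575,.0105,.0845,80.33)
m=vision.camera_model("wrist");im,d=vision.camera("wrist"); cv2.imwrite("pics/w6.png",im[:,:,::-1]); np.savez("pics/w6.npz",im=im,d=d,**m)
delta(.575,.0105,.0845,80.33)
E
```

```text
t 7.12 tcp [0.5765 0.0112 0.1088] yaw 80.48 zax [ 3.9e-03  1.0e-04 -1.0e+00] q6 0.186 F [ 0.1  0.5 -2.5] w 0.0557
tool shift mm [-0.9 -1.5 24.3] turn tool z 0.15
t 7.17 tcp [0.5764 0.011  0.1089] yaw 80.46 zax [ 3.9e-03  1.0e-04 -1.0e+00] q6 0.186 F [ 0.   0.2 -2.1] w 0.0562
tool shift mm [-0.8 -1.4 24.4] turn tool z 0.13
```

View pics/w6.png

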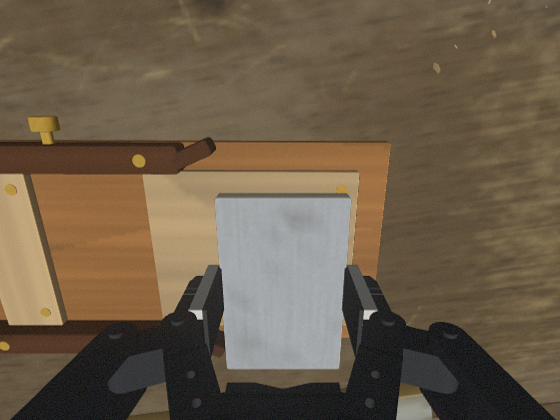

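```bash
python3 - <<'E'
from h import *
f=np.load("pics/w6.npz"); im=f['im']; m={k:f[k] for k in('mtx','rvec','tvec')}
hsv=cv2.cvtColor(im,cv2.COLOR_RGB2HSV)
o=bot.get_obs(); M=R.from_quat(o['tool_rot']).as_matrix()
mk=((hsv[:,:,2]>140)&(hsv[:,:,1]>50)&(hsv[:,:,1]<125)).astype(np.uint8)
n,l,s,c=cv2.connectedComponentsWithStats(mk)
A=(l==l[230,185]); B=(l==l[250,20])
def T(px,z): return ((cast(m,px,z)-o['eef_pos'])@M*1000)[:,:2]
def fit(px): 
    t=T(px,.014).astype(np.float32); v=cv2.fitLine(t,cv2.DIST_HUBER,0,.01,.01).ravel(); return v.round(3)
print('deck near edge y',fit([[u,np.nonzero(A[:,u])[0].min()-.5] for u in range(220,330)]))
print('pocket near edge',fit([[np.nonzero(A[v])[0].min()-.5,v] for v in range(190,300)]))
print('pocket far edge',fit([[np.nonzero(B[v])[0].max()+.5,v] for v in range(190,300)]))
plate_in_tool("pics/w6.npz",o['eef_pos'],o['tool_rot'],None,(285,280))
E
```

```text
deck near edge y [  1.      0.     -1.806 -49.189]
pocket near edge [ 3.0000e-03 -1.0000e+00 -7.1521e+01 -1.1922e+01]
pocket far edge [ 3.00000e-03 -1.00000e+00 -1.32201e+02 -7.58400e+00]
plate top z 0.0466 slopes [ 0.0023 -0.001 ]
in tool ((0.5064105987548828, 0.3285713195800781), (57.48654556274414, 91.0309829711914), 0.0035924797412008047) z 0.0623
in world ((577.08349609375, 11.483451843261719), (57.486549377441406, 91.03166961669922), 80.45877075195312)
```

>>> drive_tool(steps=[0,-0.002,0.007,0,0,0,1,0,0,0.007,0,0,0,1,0,0,0.004,0,0,0,1,0,0,0.002,0,0,0,1,0,0,0,0,0,0,1,0,0,0,0,0,0,1,0,0,0,0,0,0,1,0,0,0,0,0,0,1])

```text
clock: 7.83
eef_pos: [0.5732, 0.0107, 0.0871]
tool_rot: [0.764, 0.646, 0.0, 0.0]
ft_force: [-0.3, -0.3, -2.3]
grip_width: 0.0558
```

```bash
python3 -c "
from h import *
delta(.575,.0105,.0852,80.33)"
```

```text
t 7.83 tcp [0.5732 0.0107 0.0871] yaw 80.41 zax [ 6.e-04  0.e+00 -1.e+00] q6 0.186 F [-0.3 -0.3 -2.3] w 0.0558
tool shift mm [0.1 1.8 1.9] turn tool z 0.08
```

>>> drive_tool(steps=[0,0.001,0.001,0,0,0,1,0,0,0,0,0,0,1,0,0,0,0,0,0,1])

```text
clock: 8.08
eef_pos: [0.5741, 0.0106, 0.086]
tool_rot: [0.764, 0.646, 0.0, 0.0]
ft_force: [0.1, -0.4, -2.7]
grip_width: 0.0559
```

>>> drive_tool(steps=[0,0,0.0005,0,0,0,1,0,0,0,0,0,0,1])

```text
clock: 8.25
eef_pos: [0.5739, 0.0106, 0.0853]
tool_rot: [0.764, 0.646, -0.0, -0.0]
ft_force: [-0.5, 0.2, -2.9]
grip_width: 0.0561
```

```bash
python3 - <<'E'
from h import *
m=vision.camera_model("wrist");im,d=vision.camera("wrist"); cv2.imwrite("pics/w7.png",im[:,:,::-1]); np.savez("pics/w7.npz",im=im,d=d,**m)
delta(.575,.0105,.0852,80.33)
hsv=cv2.cvtColor(im,cv2.COLOR_RGB2HSV)
o=bot.get_obs(); M=R.from_quat(o['tool_rot']).as_matrix()
mk=((hsv[:,:,2]>140)&(hsv[:,:,1]>50)&(hsv[:,:,1]<125)).astype(np.uint8)
n,l,s,c=cv2.connectedComponentsWithStats(mk); A=(l==l[220,185])
print(s[l[220,185]])
px=[[u,np.nonzero(A[:,u])[0].min()-.5] for u in range(220,320)]
print('deck edge y',cv2.fitLine((((cast(m,px,.014)-o['eef_pos'])@M*1000)[:,:2]).astype(np.float32),cv2.DIST_HUBER,0,.01,.01).ravel())
plate_in_tool("pics/w7.npz",o['eef_pos'],o['tool_rot'],None,(285,280))
E
```

```text
t 8.3 tcp [0.5739 0.0106 0.0854] yaw 80.41 zax [-1.e-04 -0.e+00 -1.e+00] q6 0.186 F [-0.2  0.4 -2.9] w 0.0559
tool shift mm [0.1 1.1 0.2] turn tool z 0.08
[  125   190   248   139 10833]
deck edge y [ 1.0000000e+00  6.4532782e-05  4.2910337e+00 -4.6305454e+01]
plate top z 0.0231 slopes [-0.0011 -0.0008]
in tool ((0.2701263427734375, 0.22156143188476562), (57.397586822509766, 90.79951477050781), 0.0029297182336449623) z 0.0622
in world ((574.1810913085938, 10.856815338134766), (57.397586822509766, 90.79950714111328), 80.41139221191406)
```

View pics/w7.png

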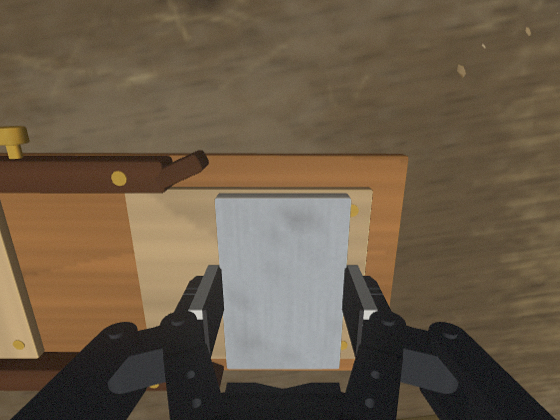

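>>> drive_tool(steps=[0,0.001,0,0,0,0,1,0,0,0.0005,0,0,0,1,0,0,0,0,0,0,1])

```text
clock: 8.55
eef_pos: [0.575, 0.0105, 0.0848]
tool_rot: [0.764, 0.646, 0.0, 0.0]
ft_force: [-0.5, 0.6, -2.5]
grip_width: 0.0559
```

>>> drive_tool(steps=[0,0,0.0005,0,0,0,1,0,0,0,0,0,0,1])

```text
clock: 8.72
eef_pos: [0.575, 0.0104, 0.0846]
tool_rot: [0.764, 0.646, 0.0, 0.0]
ft_force: [-0.6, 0.4, -1.5]
grip_width: 0.0559
```

>>> drive_tool(steps=[0,0,0.0004,0,0,0,1,0,0,0,0,0,0,1])

```text
clock: 8.88
eef_pos: [0.575, 0.0104, 0.0845]
tool_rot: [0.764, 0.646, 0.0, 0.0]
ft_force: [-0.8, 0.0, 1.5]
grip_width: 0.0558
```

>>> drive_tool(steps=[0,0,0,0,0,0,-0.3,0,0,0,0,0,0,-0.5,0,0,0,0,0,0,-0.5,0,0,0,0,0,0,-0.5,0,0,0,0,0,0,-0.5])

```text
clock: 9.3
eef_pos: [0.5752, 0.0105, 0.0841]
tool_rot: [0.764, 0.646, 0.0, 0.0]
ft_force: [-0.3, -0.7, 0.2]
grip_width: 0.0643
```

```bash
python3 - <<'E'
from h import *
m=vision.camera_model("wrist");im,d=vision.camera("wrist"); cv2.imwrite("pics/w8.png",im[:,:,::-1]); np.savez("pics/w8.npz",im=im,d=d,**m)
delta(.575,.0105,.0852,80.33)
o=bot.get_obs()
plate_in_tool("pics/w8.npz",o['eef_pos'],o['tool_rot'],None,(285,280))
E
```

```text
t 9.35 tcp [0.5751 0.0105 0.084 ] yaw 80.41 zax [ 4.e-04 -0.e+00 -1.e+00] q6 0.186 F [-0.1  0.   0.6] w 0.064
tool shift mm [ 0.  -0.1 -1.2] turn tool z 0.08
plate top z 0.0223 slopes [-0.0003 -0.0007]
in tool ((0.25724220275878906, 0.2927093505859375), (91.15166473388672, 57.387351989746094), 89.98766326904297) z 0.0617
in world ((575.4947509765625, 10.667972564697266), (57.38736343383789, 91.15166473388672), 80.42642211914062)
```

View pics/w8.png

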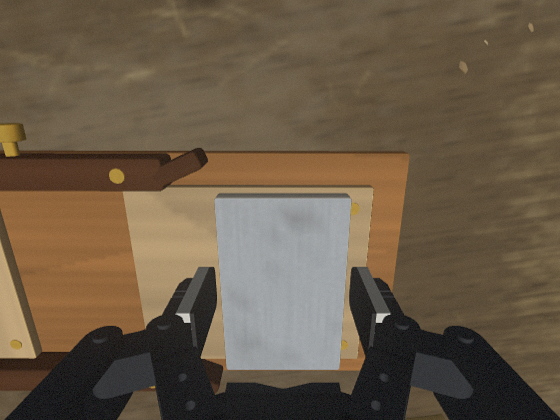

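>>> drive_tool(steps=[0,0,-0.001,0,0,0,-0.5,-0.003,0,0,0,0,0,-0.5,-0.003,0,0,0,0,0,-0.5,-0.003,0,0,0,0,0,-0.5,-0.003,0,0,0,0,0,-0.5,-0.003,0,0,0,0,0,-0.5,-0.003,0,0,0,0,0,-0.5,0,0,0,0,0,0,-0.5])

```text
clock: 10.02
eef_pos: [0.5719, -0.008, 0.0851]
tool_rot: [0.764, 0.645, -0.0, 0.0]
ft_force: [0.4, 1.2, 0.0]
grip_width: 0.0641
```

```bash
cat > see.py <<'E'
import sys
from h import *
n=sys.argv[1]
m=vision.camera_model("wrist");im,d=vision.camera("wrist"); cv2.imwrite(f"pics/{n}.png",im[:,:,::-1]); np.savez(f"pics/{n}.npz",im=im,d=d,**m)
delta(.575,.0105,.0852,80.33)
o=bot.get_obs(); O=np.array([.5647,-.0507,0]); c,s=-.1679,-.9858
Rn=np.array([[c,s],[-s,c]]); print('tcp in nest mm',(Rn@(o['eef_pos']-O)[:2]*1000).round(1))
hsv=cv2.cvtColor(im,cv2.COLOR_RGB2HSV); mk=(hsv[:,:,1]<45)&(hsv[:,:,2]>120)
plate_in_tool(f"pics/{n}.npz",o['eef_pos'],o['tool_rot'],None,(int(sys.argv[2]),280))
E
python3 see.py w9 290
```

```text
t 10.07 tcp [ 0.5719 -0.0079  0.0851] yaw 80.37 zax [ 0.e+00 -8.e-04 -1.e+00] q6 0.154 F [ 0.9  0.2 -0. ] w 0.064
tool shift mm [18.7 -0.  -0.1] turn tool z 0.04
tcp in nest mm [-43.4  -0.1]
plate top z 0.0223 slopes [-0.0004 -0.0007]
in tool ((3.2889442443847656, 0.10595321655273438), (90.99872589111328, 57.396263122558594), 89.9200668334961) z 0.0628
in world ((572.565185546875, -4.755714416503906), (57.39627456665039, 90.99871063232422), 80.45266723632812)
```

View pics/w9.png

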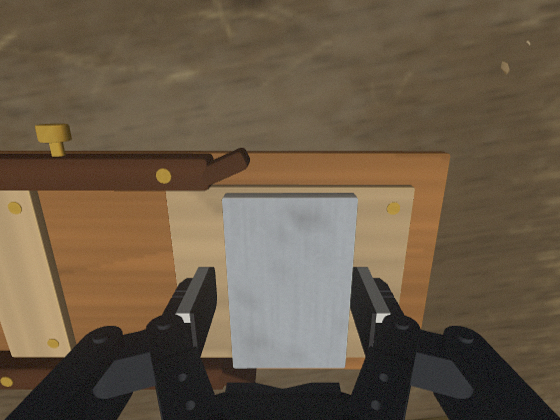

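>>> drive_tool(steps=[-0.0025,0,0,0,0,0,-0.5,-0.0025,0,0,0,0,0,-0.5,-0.0025,0,0,0,0,0,-0.5,-0.0025,0,0,0,0,0,-0.5,-0.0025,0,0,0,0,0,-0.5,-0.0025,0,0,0,0,0,-0.5,-0.0025,0,0,0,0,0,-0.5,-0.0025,0,0,0,0,0,-0.5])

```text
clock: 10.73
eef_pos: [0.5686, -0.0273, 0.085]
tool_rot: [0.764, 0.646, 0.0, -0.0]
ft_force: [0.4, 2.4, 0.2]
grip_width: 0.0643
```

```bash
python3 see.py w10 290
```

```text
t 10.78 tcp [ 0.5685 -0.0277  0.085 ] yaw 80.38 zax [-1.e-04 -4.e-04 -1.e+00] q6 0.119 F [-0.3  2.   1.2] w 0.0638
tool shift mm [38.7  0.  -0.2] turn tool z 0.05
tcp in nest mm [-23.3  -0.1]
plate top z 0.0223 slopes [-0.0003 -0.0001]
in tool ((3.8203678131103516, 0.5077476501464844), (91.15323638916016, 57.39909744262695), 89.92724609375) z 0.0627
in world ((569.64599609375, -24.03325653076172), (57.39911651611328, 91.15325927734375), 80.45708465576172)
```

View pics/w10.png

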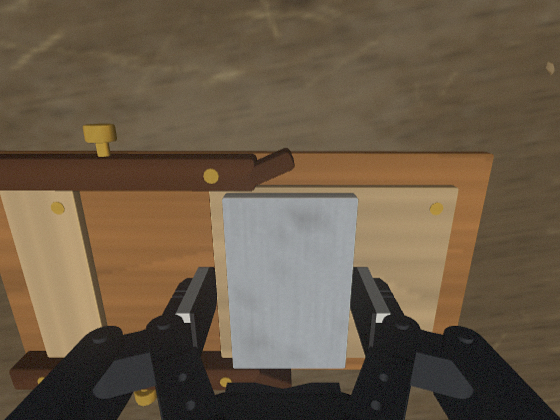

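>>> drive_tool(steps=[-0.0025,0,0,0,0,0,-0.5,-0.0025,0,0,0,0,0,-0.5,-0.0025,0,0,0,0,0,-0.5,-0.0025,0,0,0,0,0,-0.5,-0.0025,0,0,0,0,0,-0.5,-0.0025,0,0,0,0,0,-0.5,-0.0025,0,0,0,0,0,-0.5,-0.0025,0,0,0,0,0,-0.5])

```text
clock: 11.45
eef_pos: [0.5652, -0.047, 0.085]
tool_rot: [0.764, 0.646, -0.0, -0.0]
ft_force: [0.5, 2.5, 0.7]
grip_width: 0.0643
```

```bash
python3 see.py w11 290
```

```text
t 11.5 tcp [ 0.5651 -0.0474  0.085 ] yaw 80.39 zax [-2.e-04 -4.e-04 -1.e+00] q6 0.084 F [0.8 1.1 0.7] w 0.0637
tool shift mm [58.8  0.  -0.2] turn tool z 0.06
tcp in nest mm [-3.3 -0.1]
plate top z 0.0223 slopes [-0.0003 -0.0002]
in tool ((3.8483314514160156, 0.5506668090820312), (91.15495300292969, 57.35618591308594), 89.9288558959961) z 0.0627
in world ((566.315673828125, -43.74214172363281), (57.356201171875, 91.15497589111328), 80.45722961425781)
```

>>> drive_tool(steps=[-0.002,0,0,0,0,0,-0.5,-0.002,0,0,0,0,0,-0.5,-0.002,0,0,0,0,0,-0.5,-0.002,0,0,0,0,0,-0.5,-0.002,0,0,0,0,0,-0.5,-0.002,0,0,0,0,0,-0.5,-0.002,0,0,0,0,0,-0.5,-0.002,0,0,0,0,0,-0.5])

```text
clock: 12.17
eef_pos: [0.5626, -0.0627, 0.085]
tool_rot: [0.764, 0.646, 0.0, 0.0]
ft_force: [0.2, 2.5, 0.7]
grip_width: 0.0643
```

>>> drive_tool(steps=[-0.0015,0,0,0,0,0,-0.5,-0.0015,0,0,0,0,0,-0.5,-0.0015,0,0,0,0,0,-0.5,-0.0015,0,0,0,0,0,-0.5])

```text
clock: 12.5
eef_pos: [0.5617, -0.0685, 0.0851]
tool_rot: [0.764, 0.646, 0.0, -0.0]
ft_force: [0.5, 2.0, 1.4]
grip_width: 0.0643
```

```bash
python3 see.py w12 290
```

```text
t 12.55 tcp [ 0.5616 -0.0687  0.0851] yaw 80.4 zax [ 1.e-04 -0.e+00 -1.e+00] q6 0.046 F [0.7 2.9 1.4] w 0.0641
tool shift mm [80.4 -0.  -0.1] turn tool z 0.07
tcp in nest mm [18.3  0. ]
plate top z 0.0223 slopes [0.0005 0.0045]
in tool ((3.6855087280273438, 0.2725830078125), (90.58405303955078, 57.36126708984375), 89.96109771728516) z 0.0628
in world ((562.5195922851562, -65.15288543701172), (57.361263275146484, 90.58401489257812), 80.44254302978516)
```

View pics/w12.png

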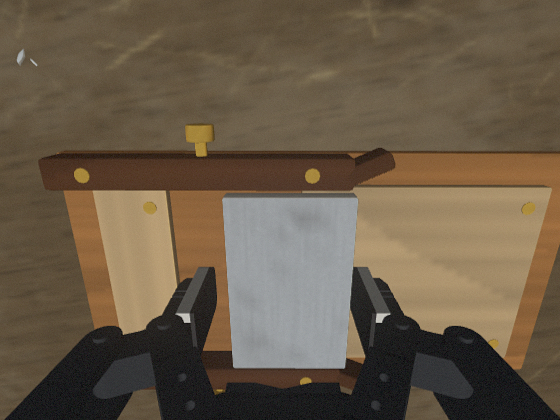

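>>> drive_tool(steps=[-0.0015,0,0,0,0,0,-0.5,-0.0015,0,0,0,0,0,-0.5,-0.0015,0,0,0,0,0,-0.5,0,0,0,0,0,0,-0.5])

```text
clock: 12.88
eef_pos: [0.5608, -0.0735, 0.085]
tool_rot: [0.764, 0.645, -0.0, 0.001]
ft_force: [1.3, 1.0, 0.4]
grip_width: 0.0639
```

```bash
python3 see.py w13 290
```

```text
t 12.93 tcp [ 0.5608 -0.0734  0.0849] yaw 80.38 zax [-1.0e-04 -1.3e-03 -1.0e+00] q6 0.038 F [0.6 1.6 0.4] w 0.0644
tool shift mm [85.1 -0.1 -0.4] turn tool z 0.05
tcp in nest mm [23.1  0. ]
plate top z 0.0208 slopes [0.0257 0.1511]
in tool ((3.707975387573242, 1.5828514099121094), (95.95642852783203, 56.8056640625), 89.90614318847656) z 0.0641
in world ((563.0086059570312, -70.1368179321289), (56.80569839477539, 95.95638275146484), 80.47820281982422)
```

View pics/w13.png

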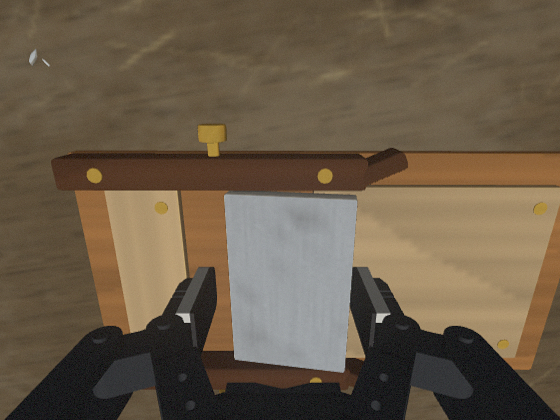

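>>> drive_tool(steps=[-0.0015,0,0,0,0,0,-0.5,-0.0015,0,0,0,0,0,-0.5,-0.0015,0,0,0,0,0,-0.5,-0.0015,0,0,0,0,0,-0.5,-0.0015,0,0,0,0,0,-0.5,-0.0015,0,0,0,0,0,-0.5,-0.0015,0,0,0,0,0,-0.5,-0.0015,0,0,0,0,0,-0.5])

```text
clock: 13.6
eef_pos: [0.5588, -0.0849, 0.0849]
tool_rot: [0.764, 0.646, -0.0, -0.0]
ft_force: [0.2, 1.1, -1.0]
grip_width: 0.064
```

```bash
python3 see.py w14 290
```

```text
t 13.65 tcp [ 0.5588 -0.0851  0.085 ] yaw 80.39 zax [-2.e-04 -3.e-04 -1.e+00] q6 0.017 F [-0.3  0.7 -0.8] w 0.0639
tool shift mm [97.   0.1 -0.3] turn tool z 0.06
tcp in nest mm [34.9 -0.1]
plate top z 0.0198 slopes [0.0192 0.1179]
in tool ((4.113925933837891, 1.1884078979492188), (94.61180114746094, 57.03573226928711), 89.94242095947266) z 0.0652
in world ((560.6093139648438, -81.27989196777344), (57.035743713378906, 94.61178588867188), 80.45217895507812)
```

View pics/w14.png

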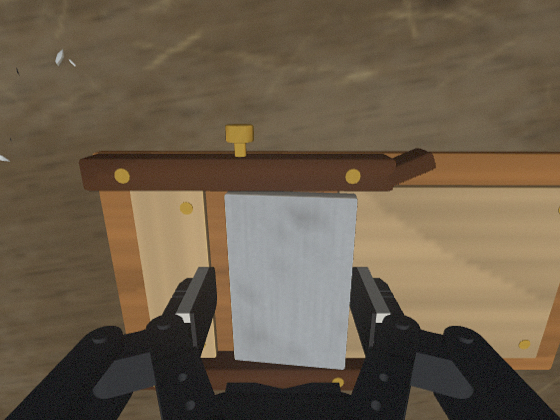

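>>> drive_tool(steps=[-0.0012,0,0,0,0,0,-0.5,-0.0012,0,0,0,0,0,-0.5,-0.0012,0,0,0,0,0,-0.5,-0.0012,0,0,0,0,0,-0.5,-0.0012,0,0,0,0,0,-0.5,-0.001,0,0,0,0,0,-0.5,0,0,0,0,0,0,-0.5])

```text
clock: 14.23
eef_pos: [0.5577, -0.0919, 0.085]
tool_rot: [0.764, 0.645, -0.0, 0.0]
ft_force: [-0.4, -0.3, -0.2]
grip_width: 0.0642
```

```bash
python3 see.py w15 290
```

```text
t 14.28 tcp [ 0.5577 -0.0918  0.0851] yaw 80.4 zax [-0.e+00 -3.e-04 -1.e+00] q6 0.004 F [-0.5  0.5 -0.1] w 0.064
tool shift mm [103.8   0.   -0.2] turn tool z 0.07
tcp in nest mm [41.7 -0. ]
plate top z 0.0193 slopes [0.0172 0.1026]
in tool ((3.8079662322998047, 1.2337570190429688), (94.41487121582031, 57.13955307006836), 89.87101745605469) z 0.0657
in world ((559.5313720703125, -88.31416320800781), (57.13956069946289, 94.41485595703125), 80.52792358398438)
```

View pics/w15.png

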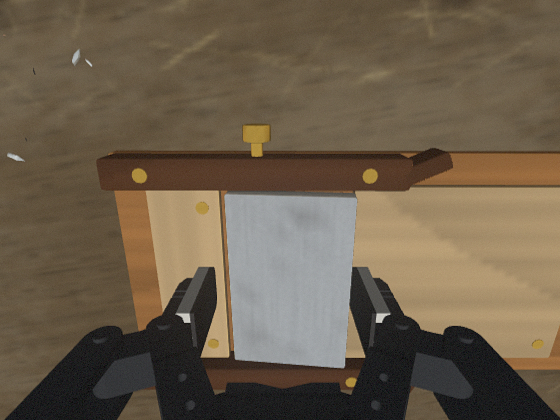

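Nose nearly at the far edge (small gap at column 225); creep on.

>>> drive_tool(steps=[-0.001,0,0,0,0,0,-0.5,-0.0008,0,0,0,0,0,-0.5,-0.0006,0,0,0,0,0,-0.5,0,0,0,0,0,0,-0.5])

```text
clock: 14.62
eef_pos: [0.5574, -0.0943, 0.0851]
tool_rot: [0.764, 0.645, -0.0, 0.0]
ft_force: [0.5, -0.6, -0.8]
grip_width: 0.064
```

```bash
python3 see.py w16 290
```

```text
t 14.67 tcp [ 0.5574 -0.0942  0.0851] yaw 80.4 zax [ 2.e-04 -4.e-04 -1.e+00] q6 0.0 F [0.3 0.1 0.8] w 0.0642
tool shift mm [ 1.062e+02 -1.000e-01 -1.000e-01] turn tool z 0.07
tcp in nest mm [44.1  0.1]
plate top z 0.0163 slopes [-0.0004 -0.0002]
in tool ((4.836259841918945, 0.02199554443359375), (90.96511840820312, 57.438758850097656), 89.90717315673828) z 0.0688
in world ((558.2249755859375, -89.47569274902344), (57.43875503540039, 90.965087890625), 80.49139404296875)
```

>>> drive_tool(steps=[0.0015,0,0,0,0,0,-0.5,0.0015,0,0,0,0,0,-0.5,0,0,-0.003,0,0,0,-0.5,0,0,-0.01,0,0,0,-0.5,0,0,-0.025,0,0,0,-0.5,0,0,-0.03,0,0,0,-0.5,0,0,-0.02,0,0,0,-0.5,0,0,0,0,0,0,-0.5])

```text
clock: 15.33
eef_pos: [0.5609, -0.0915, 0.1792]
tool_rot: [0.764, 0.646, 0.003, 0.004]
ft_force: [0.2, -0.4, -0.1]
grip_width: 0.0641
```

>>> drive_tool(steps=[0,0,0,0,0,0,-0.5,0,0,0,0,0,0,-0.5,0,0,0,0,0,0,-0.5])

```text
clock: 15.58
eef_pos: [0.5569, -0.0908, 0.172]
tool_rot: [0.764, 0.646, -0.001, -0.001]
ft_force: [-0.3, -0.1, 0.7]
grip_width: 0.064
```

```bash
python3 see.py w17 290; python3 - <<'E'
from h import *
im,d=vision.camera("scene"); cv2.imwrite("pics/s17.png",cv2.resize(im[130:290,100:410,::-1],None,fx=2.5,fy=2.5))
im,d=vision.camera("top"); cv2.imwrite("pics/t17.png",cv2.resize(im[150:280,130:430,::-1],None,fx=2.6,fy=2.6))
E
```

```text
t 15.63 tcp [ 0.5569 -0.0909  0.1718] yaw 80.41 zax [-2.7e-03  4.0e-04 -1.0e+00] q6 0.006 F [0.6 0.  0.2] w 0.0639
tool shift mm [103.    1.2  86.5] turn tool z 0.08
tcp in nest mm [40.9 -0.9]
plate top z -0.0003 slopes [0.068  0.0062]
in tool ((-3.0977783203125, 38.40824890136719), (363.58319091796875, 559.2039794921875), 89.97381591796875) z 0.172
in world ((593.79931640625, -100.23065185546875), (559.203857421875, 363.58453369140625), 80.4406967163086)
```

View pics/w17.png

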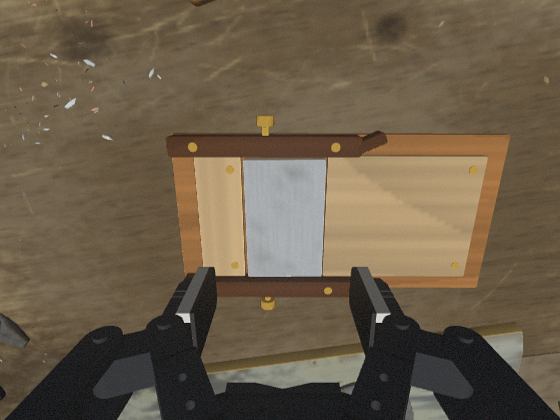

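View pics/s17.png

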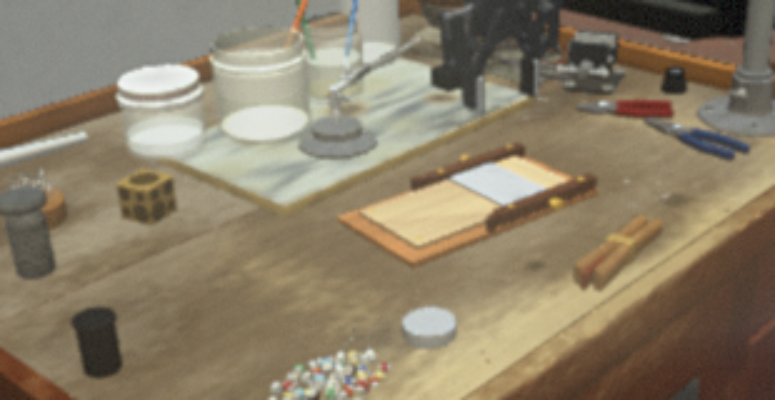

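View pics/t17.png

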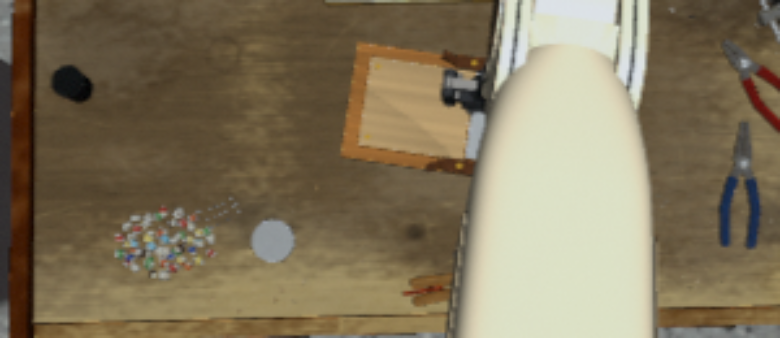

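```bash
python3 - <<'E'
from h import *
o=bot.get_obs()
import h
f=np.load("pics/w17.npz")
plate_in_tool("pics/w17.npz",o['eef_pos'],o['tool_rot'],None,(285,215))
from workcell import job_done
print(job_done())
E
```

```text
plate top z 0.0163 slopes [ 0.0001 -0.0012]
in tool ((1.5225105285644531, 1.4825859069824219), (91.8496322631836, 57.483558654785156), 89.84156036376953) z 0.1554
in world ((558.42822265625, -89.55545043945312), (57.483558654785156, 91.84991455078125), 80.57430267333984)
the job is handed in; nothing more can be done
None
```

The plate is lying flat in the pocket, released, and the job is handed in at about 16 s on the clock. I laid it square on the open end and opened the jaws slightly. I then pushed it between the rails with the rear finger; it tipped in nose first, then its tail dropped.

**Last checks:**
- **Height and level:** the plate's top measured 6.0 mm lower than it did on the deck, and level to about 1 mrad.
- **Position:** it sits at about x = 39 mm in the nest, on the middle line, and square to within about 0.3°. That is well inside the limits, but it may stand 1–2 mm short of the far edge, because I did not press it against that edge.
- **Forces:** wrist readings at the end of each move stayed around 3 N or less while sliding. The contact force between plate and nest is not measured directly.
- **Surroundings:** the film can, lid and pliers look undisturbed in the last pictures. The gripper hangs clear above the nest.

**Disagreements:**
- The top camera and the wrist camera differed by about 1.5 mm in the horizontal position of the plate and the nest. I used the wrist camera's figures.
- One of my last wrist measurements was wrong because it picked out the bench instead of the plate. I repeated it on the same picture, and the figures above are from that.

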